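# Slide a glazed test tile out of its holder and lay it on the scale

## Robot

A 6-joint arm with a two-finger parallel gripper is mounted at the origin on the work surface. World frame = base frame: x ahead of the robot, y to its left, z up, the work surface at z = 0. Lengths are in mm, angles in rad, forces in N, time in s.
With the tool pointing down it reaches from about 350 to 875 mm from the base axis. Payload 4.2 kg.
Tool frame: the origin (TCP) lies midway between the tips of the shut fingers; the grasp point (between the pads) lies 19 mm behind it; z points along the fingers, x is the direction in which the jaws open and shut, and the axes are right-handed (so a half turn about z gives the same grasp; the last joint's range is limited). The gripper opens to 85 mm and grips with 20 to 120 N. Pads are 22 mm wide; open, the fingers measure 114 mm over their backs; the gripper's body (76 mm by 85 mm) begins 54 mm behind the grasp point. The pads swing forward as they close: fully open they stand 13 mm farther back than shut.
Start: joints at [-1.027, 0.385, 0.008, 0, -1.194, -0.259], TCP at [175.62, -599.797, 231.312] pointing down, gripper open.
Joint ranges: [-3.14, 3.14], [-1.21, 2.06], [-1.07, 1.41], [-3.16, 2.05], [-2.99, -0.16], [-3.1, 3.1]. Speed limits (rad/s): [2.79, 2.79, 3.14, 3.14, 3.14, 3.14].

## Interface

Orientations are given as a unit quaternion [w, x, y, z].
In Python, from rig import ctrl gives the robot as it stands. Calls block until the motion is done:
- ctrl.reach(position, orientation): joint-space move of the TCP to a pose.
- ctrl.move_l(position, attitude=None, max_speed=150): straight line of the TCP; attitude=None keeps the orientation; max_speed is the mean speed in mm/s.
- ctrl.move_j(angles): joint-space move.
- ctrl.grip(opening, squeeze=None): opening from 0.0 (shut) to 1.0 (fully open); squeeze is the grip in N (None keeps the last); returns when the fingers have stopped.
- ctrl.pause(seconds).
- ctrl.inverse_kinematics(position, orientation): joint angles nearest the present ones, or None.
- ctrl.sense(): the state.
- ctrl.get_image(name): name is "scene" or "top" or "wrist"; returns the picture (480x640x3 uint8, red, green, blue); there is no depth.
- ctrl.calibration(name): a dict with "fov_y" (degrees; the focal length in pixels is half the picture's height over the tangent of half this angle, whatever the lens; pixels are square), "cx", "cy" (the principal point, pixels), "eye" and "orientation" of the camera in the world. Camera axes: x right, y up, looking along -z (the intrinsics and any distortion apply to the point x, -y, -z); pixel columns grow to the right and rows downward; lengths in mm; the calibration is good to about 2 mm. The wrist camera is an equidistant fisheye: a pixel r from the principal point sees the ray r / f radians off the axis. A picture is of the moment at which its call begins: read the wrist's pose just before it. calibration takes no time and is no camera call; for the wrist camera it gives the pose at the moment of the call.
A pose or a line that the arm cannot do raises ctrl.PlanningError and nothing moves.
- ctrl.sign_off(): hands the job in, once; it reports no verdict.
The state is a dict: "time": time; "joint_positions": joint angles; "joint_vel": joint speeds; "joint_efforts": joint torques, N m; "position": TCP position; "eef_rot": TCP orientation; "wrist_force": force on the tool from outside, world axes, zero at the start; "torque": the same for the moment, N m; "opening": opening from 0.0 (shut) to 1.0 (fully open).
Only numpy, scipy, OpenCV 4.12 (cv2) and the standard library are available. Lean on these libraries where they do the work, as an engineer would, in place of code of your own. Each camera call takes 0.05 s, during which the arm holds its last target.

## Task

Weigh the test tile: it lies flush in its holder, so press lightly on its uncovered front part and draw it forward by friction, out of the guides until it meets the red stop lip; it is brittle, so never press on it hard. Then take it by its long sides, lift it and lay it flat in the middle of the scale's pan without dropping it, let go, and leave the jar, the brush and the scoop where they are.

Things in the scene. Friction and masses are not known exactly. Their poses are not given: they have to be found in the camera images.
- holder: Low sample holder, aluminium, blue rails and cover, 253 x 100 x 53 mm, on rubber feet that give 0.03 mm per N. Origin on the bench, mid-width, at the front of the guides; +x to the closed rear, -x to the open front, z up. Guides x 0 to 117 mm: floor 34 mm high, rails 63 mm apart, 43 mm high, flush with the tile. In front, x -120 to 0, a slide 34 mm high and wide: room for fingers beside the tile.
- stop_lip (a point): Mid-width, top of the inner face of the holder's red stop lip at the front end of the slide: x = -120 mm in the holder's frame, 39 mm above the bench (5 mm above the slide). The tile's front edge meets it when fully drawn out; the tile's centre is then at x = -65 mm in the holder's frame, wholly out of the guides.
- cover_edge (a point): Mid-width, top of the front edge of the holder's flat blue cover, 53 mm above the bench; the cover spans x 60 to 125 mm in the holder's frame. Under it a sprung felt pad bears on the tile with about 6 N, so drawing the tile takes a pull of 9 to 14 N for the first 50 mm, then half as much. Tile and holder slide easily (friction 0.25); the tile's gritty top has friction of about 0.9 under a finger.
- tile_center (a point): Centre (half-way up) of the test tile: slab 110 (x) x 60 (y) x 9 mm, about 0.15 kg, white, amber and blue matt glaze on top, z up. Stored, it is at about x = 60 mm in the holder's frame, its front 55 mm showing in front of the cover. In the guides a push over 25 N cracks it; under about 12 N a finger slips. It may be pressed 30 mm in front of its centre and gripped across its 60 mm width once out.
- pan_top (a point): Centre of the top face of the scale's flat steel pan, 150 (x) x 160 mm (y), 56 mm above the bench; x points away from the display, z up. The scale is a fixed grey box 200 x 180 mm, 40 mm high under the pan.
- jar: Bystander: glass jar with a white cap, 56 mm diameter, 75 mm high, standing; origin at the centre of its underside.
- brush: Bystander: small brush lying along its x, origin under its middle.
- scoop: Bystander: steel scoop about 240 mm long, 91 mm wide and 45 mm high, open end to its +x, handle to its -x; origin under the back of its blade.
Things that resemble listed ones, but are neither listed nor needed, are in the scene too. Of the things like the part that bears tile_center, leave any that is purple; of the rest the smaller one is meant.

How it is judged:
By the outcome, as a careful person would: the job done as asked, in the order asked, and still so for the second after the job is handed in, with the robot touching nothing.
It also fails if it takes over 72 s, if anything falls off the work surface, if the arm or the gripper's body presses on something with over 40 N, if the wrist force passes 120 N, or if a joint passes its speed limit or range.

## Working session

There is one attempt and no reset: what is moved stays moved. The work goes in short steps, each a Python script; the robot and the scene stay as the last script left them, time stands still between calls to the robot, and variables do not carry over. Pictures are saved under pics/ and viewed, and the job is handed in when it is done.

```bash
mkdir -p pics; ls
python3 - <<'E'
from rig import ctrl
import cv2
for n in ["scene","top","wrist"]:
    c=ctrl.calibration(n); print(n,c)
    im=ctrl.get_image(n); cv2.imwrite(f"pics/{n}0.png",im[:,:,::-1])
print(ctrl.sense())
E
```

```text
pics
scene {'fov_y': 57.93272271130538, 'cx': 320.24229814161885, 'cy': 236.23928556218152, 'eye': array([1184.80996784,  127.88233566,  659.42104644]), 'orientation': array([0.54076323, 0.22615702, 0.31150083, 0.74792738])}
top {'fov_y': 51.78961388186018, 'cx': 324.88873987441445, 'cy': 241.50725470969894, 'eye': array([560.39278707, -67.88472715, 888.27254517]), 'orientation': array([ 0.71552182,  0.01764813, -0.01194877, -0.69826521])}
wrist {'fov_y': 65.70646984690485, 'cx': 324.65113276444947, 'cy': 237.25582140100607, 'eye': array([  97.48330705, -623.28025926,  371.09805262]), 'orientation': array([ 0.59216211, -0.09632439, -0.12999311,  0.78940955])}
{'time': 0.15, 'joint_positions': array([-1.02741859e+00,  3.85417054e-01,  6.98673681e-03, -3.39259453e-04,
       -1.19399561e+00, -2.58600770e-01]), 'joint_vel': array([-0.00063736, -0.00158739,  0.00278816,  0.00347325, -0.0011562 ,
        0.00037184]), 'joint_efforts': array([-8.97259870e-04, -3.92676222e+01,  1.88581842e+01,  4.18858364e+00,
       -3.41948493e-03, -4.06621552e-06]), 'position': array([ 175.49122223, -599.42499248,  230.47074237]), 'eef_rot': array([-6.96205174e-04,  5.99656630e-01,  8.00256982e-01,  4.51730668e-04]), 'wrist_force': array([-1.20128222,  0.42510035, -0.3863952 ]), 'torque': array([-0.00145208, -0.02130807,  0.01326228]), 'opening': 0.9978064714066107}
```

View pics/scene0.png

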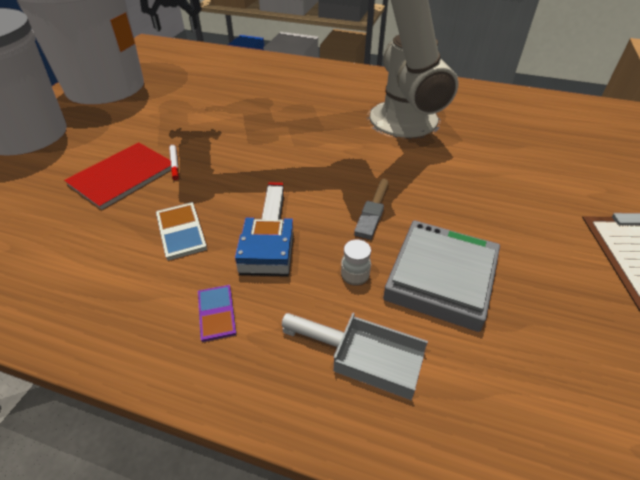

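View pics/top0.png

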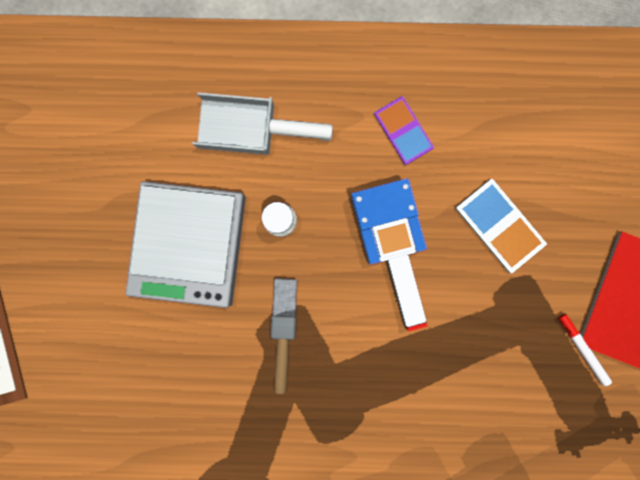

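View pics/wrist0.png

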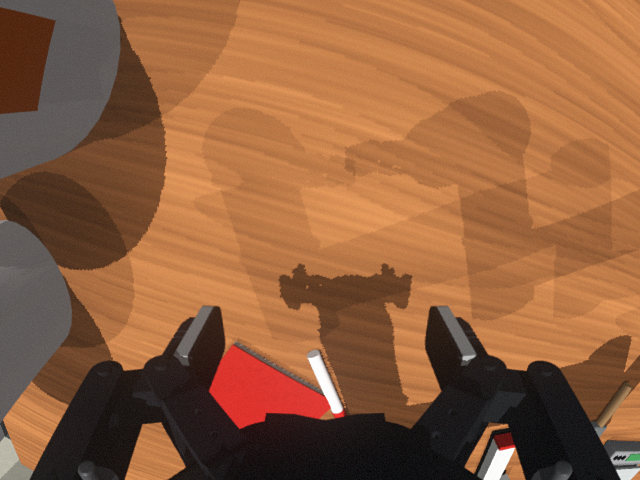

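Run:
```python
import cv2
a=cv2.imread('pics/top0.png')
cv2.imwrite('pics/crop_h.png',cv2.resize(a[170:340,330:450],None,fx=3.5,fy=3.5,interpolation=cv2.INTER_CUBIC))
cv2.imwrite('pics/crop_s.png',cv2.resize(a[170:320,115:255],None,fx=4,fy=4,interpolation=cv2.INTER_CUBIC))
```

```text
(no output)
```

View pics/crop_h.png

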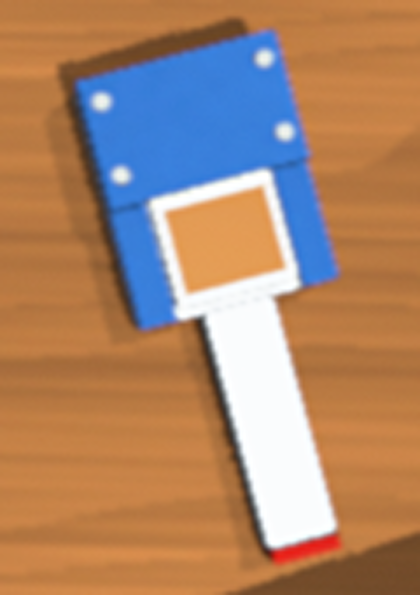

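View pics/crop_s.png

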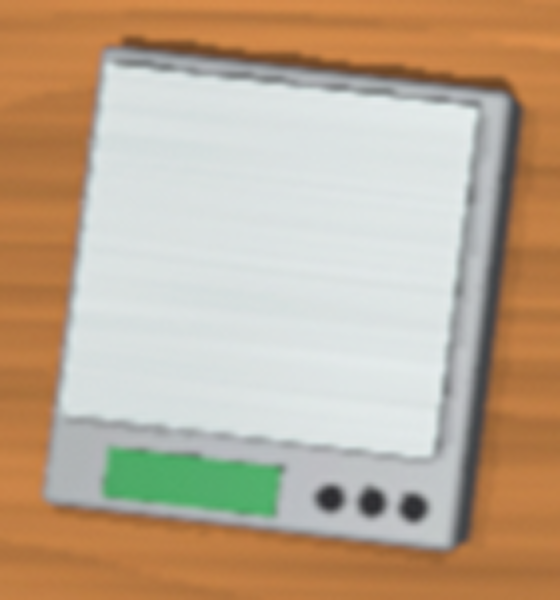

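```bash
cat > h.py <<'E'
import numpy as np, cv2
from scipy.spatial.transform import Rotation as R
from rig import ctrl
def K(c): 
    f=240/np.tan(np.radians(c['fov_y'])/2); return f
def quat(q): return R.from_quat([q[1],q[2],q[3],q[0]])
def ray(c,u,v,fish=False):
    f=K(c); a=(u-c['cx'])/f; b=(v-c['cy'])/f
    if fish:
        t=np.hypot(a,b); s=np.sin(t)/t if t>1e-9 else 1; d=np.array([a*s,-b*s,-np.cos(t)])
    else: d=np.array([a,-b,-1.])
    return quat(c['orientation']).apply(d)
def onz(c,u,v,z,fish=False):
    d=ray(c,u,v,fish); e=np.array(c['eye']); return e+d*(z-e[2])/d[2]
def proj(c,p,fish=False):
    q=quat(c['orientation']).inv().apply(np.array(p)-c['eye']); x,y,z=q[0],-q[1],-q[2]; f=K(c)
    if fish:
        r=np.hypot(x,y); t=np.arctan2(r,z); return c['cx']+f*t*x/r, c['cy']+f*t*y/r
    return c['cx']+f*x/z, c['cy']+f*y/z
E
python3 - <<'E'
from h import *
c=ctrl.calibration('top')
H=lambda x,y,z: onz(c,330+(x+.5)/3.5-.5,170+(y+.5)/3.5-.5,z)
rl,rr,cl,cr=H(77,82,53),H(275,30,53),H(112,210,53),H(310,158,53)
fl,fr=H(140,330,43),H(340,273,43); ll,lr=H(273,550,39),H(338,533,39)
tl,tr=H(177,318,43),H(299,288,43)
for n,a in dict(rear=(rl+rr)/2,cover=(cl+cr)/2,front=(fl+fr)/2,lip=(ll+lr)/2,tilefront=(tl+tr)/2).items(): print(n,a.round(1))
print('w',[np.linalg.norm(p-q).round(1) for p,q in [(rl,rr),(cl,cr),(fl,fr),(ll,lr),(tl,tr),(rl,cl),(rr,cr)]])
P=[((rl+rr)/2,125),((cl+cr)/2,60),((fl+fr)/2,0),((ll+lr)/2,-120)]
A=np.array([p[:2] for p,_ in P]); X=np.array([x for _,x in P])
cf=[np.polyfit(X,A[:,i],1) for i in (0,1)]
print('O',cf[0][1],cf[1][1],'dir',cf[0][0],cf[1][0],'yaw',np.degrees(np.arctan2(cf[1][0],cf[0][0])))
print('res',[np.polyval(cf[i],X)-A[:,i] for i in (0,1)])
S=lambda x,y: onz(c,115+(x+.5)/4-.5,170+(y+.5)/4-.5,56)
p=[S(107,63),S(480,103),S(437,460),S(62,416)]
print('pan',np.mean(p,0),[np.linalg.norm(p[i]-p[(i+1)%4]).round(1) for i in range(4)])
d=p[0]+p[1]-p[2]-p[3]; print('yaw pan',np.degrees(np.arctan2(d[1],d[0])))
# verify in scene
cs=ctrl.calibration('scene')
im=cv2.cvtColor(ctrl.get_image('scene'),cv2.COLOR_RGB2BGR)
im=cv2.resize(im[170:320,220:520],None,fx=2.6,fy=2.6,interpolation=cv2.INTER_CUBIC)
O=np.array([cf[0][1],cf[1][1],0]);y=np.arctan2(cf[1][0],cf[0][0]);ex=np.array([np.cos(y),np.sin(y),0]);ey=np.array([-ex[1],ex[0],0])
pts=[O+ex*a+ey*b+np.array([0,0,z]) for a,b,z in [(125,50,53),(125,-50,53),(60,50,53),(60,-50,53),(0,50,43),(0,-50,43),(-120,17,39),(-120,-17,39)]]+p
for q in pts:
    u,v=proj(cs,q); cv2.circle(im,(int((u-220)*2.6),int((v-170)*2.6)),3,(0,255,255),-1)
cv2.imwrite('pics/sv.png',im)
E
```

```text
rear [ 692.5 -151.8   53. ]
cover [ 630.6 -170.    53. ]
front [ 574.4 -186.4   43. ]
lip [ 458.3 -221.    39. ]
tilefront [ 573.6 -185.4   43. ]
w [np.float64(99.3), np.float64(99.0), np.float64(101.5), np.float64(32.7), np.float64(61.3), np.float64(64.4), np.float64(64.4)]
O 573.4234553217694 -186.87185382294987 dir 0.9552980902784417 0.2821732387317483 yaw 16.45593694221664
res [array([ 0.37691725,  0.11028106, -0.93496098,  0.44776267]), array([ 0.21578263,  0.01645672, -0.46524128,  0.23300193])]
pan [601.0437488  180.12696619  56.        ] [np.float64(159.6), np.float64(151.7), np.float64(159.5), np.float64(150.5)]
yaw pan -4.9802441723945305
```

View pics/sv.png

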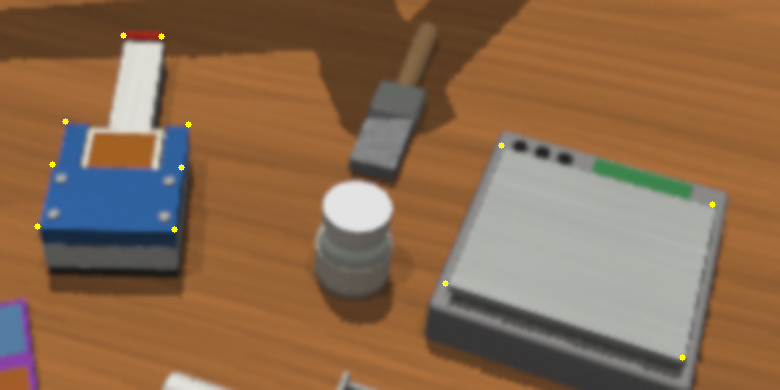

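```bash
cat >> h.py <<'E'
O=np.array([573.4,-186.9,0.]); YAW=np.radians(16.46)
ex=np.array([np.cos(YAW),np.sin(YAW),0]); ey=np.array([-ex[1],ex[0],0]); ez=np.array([0,0,1.])
def hp(x,y,z): return O+ex*x+ey*y+ez*z
def down(jaw_deg):
    a=np.radians(jaw_deg)/2; return np.array([0,np.cos(a),np.sin(a),0])
QH=down(np.degrees(YAW)+90)
def st():
    s=ctrl.sense(); return s['time'],s['position'].round(2),s['wrist_force'].round(2),round(s['opening'],3)
E
python3 - <<'E'
from h import *
ctrl.reach(hp(-20,0,150),QH)
print(st())
c=ctrl.calibration('wrist'); im=ctrl.get_image('wrist')[:,:,::-1].copy()
cv2.imwrite('pics/w1.png',im)
for a,b,z in [(60,50,53),(60,-50,53),(0,50,43),(0,-50,43),(-120,17,39),(-120,-17,39),(125,50,53),(125,-50,53)]:
    u,v=proj(c,hp(a,b,z),True); print((a,b),round(u,1),round(v,1)); cv2.circle(im,(int(round(u)),int(round(v))),2,(0,255,255),-1)
cv2.imwrite('pics/w1m.png',im)
ctrl.grip(0.0,30); print(st())
E
```

```text
(2.225, array([ 554.  , -193.37,  150.18]), array([-0.96, -0.02,  0.52]), 0.998)
(60, 50) 391.7 337.4
(60, -50) 262.3 337.7
(0, 50) 395.5 261.1
(0, -50) 258.4 261.4
(-120, 17) 352.5 90.1
(-120, -17) 301.2 90.2
(125, 50) 384.8 398.1
(125, -50) 269.0 398.5
(3.0417, array([ 554.24, -192.5 ,  150.  ]), array([ 0.07, -1.2 ,  0.5 ]), -0.0)
```

View pics/w1m.png

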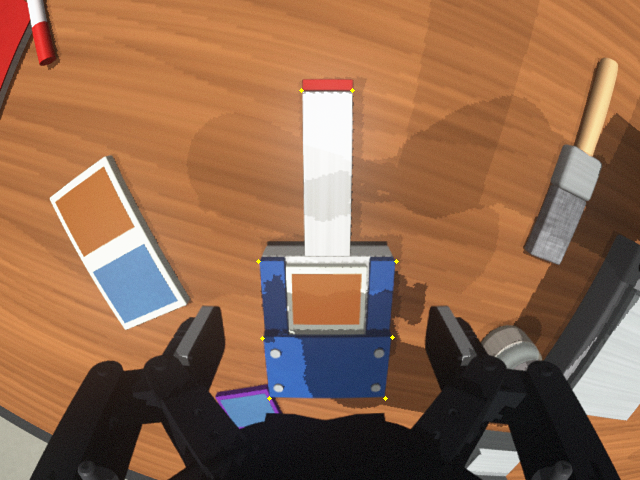

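The tile meant is the one in the holder, at (328,298) in the wrist view and (395,238) in the top view. Of the two lookalikes, the one at (404,130) in the top view is purple and the one at (501,225) is larger. The wrist-view overlay of the holder points agrees to about 1 mm. Next I press lightly.

Run:
```python
from h import *
p=hp(30,0,60); ctrl.move_l(p,QH,150)
ctrl.move_l(hp(30,0,48),QH,60); ctrl.pause(.15)
print(st()); b=np.mean([ctrl.sense()['wrist_force'][2] for _ in range(1)])
z=48.
while z>38:
    s=0.8 if z>44.5 else 0.4
    z-=s; ctrl.move_l(hp(30,0,z),QH,15); 
    S=ctrl.sense(); f=S['wrist_force']; print(round(z,2),round(S['time'],2),S['position'].round(2),f.round(1))
    if f[2]-b>5: break
```

```text
(4.375, array([ 602.33, -178.47,   48.31]), array([0.  , 0.  , 0.04]), -0.001)
47.2 4.62 [ 602.19 -178.38   47.25] [0.6 0.1 0.8]
46.4 4.88 [ 602.13 -178.39   46.31] [ 0.1  0.3 -0.5]
45.6 5.12 [ 602.13 -178.37   45.53] [ 1.  -0.6  0.3]
44.8 5.38 [ 602.12 -178.41   44.71] [-0.4  0.8 -0.7]
44.0 5.62 [ 602.09 -178.41   43.91] [-0.4 -0.3  0.1]
43.6 5.88 [ 602.14 -178.39   43.57] [-0.3  0.2 -0.1]
43.2 6.12 [ 602.15 -178.41   43.17] [ 1.3 -0.2 -0.4]
42.8 6.38 [ 602.19 -178.4    43.11] [-1.7  0.2  2.7]
42.4 6.62 [ 602.18 -178.43   42.99] [-1.9  0.9  5. ]
42.0 6.88 [ 602.2  -178.39   42.93] [-2.8 -0.2  7.3]
```

Run:
```python
from h import *
for z in (41.3,40.7,40.3):
    ctrl.move_l(hp(30,0,z),QH,15); ctrl.pause(.1)
    f=[]
    for _ in range(4): f.append(ctrl.sense()['wrist_force']); ctrl.pause(.03)
    print(z,st()[:2],np.mean(f,0).round(2))
```

```text
41.3 (7.3583, array([ 602.18, -178.44,   42.79])) [-3.28  1.21  9.38]
40.7 (7.8417, array([ 602.21, -178.43,   42.72])) [-4.28  1.91 12.4 ]
40.3 (8.325, array([ 602.21, -178.44,   42.65])) [-4.74  2.15 13.63]
```

Run:
```python
from h import *
z=39.5
ctrl.move_l(hp(30,0,z),QH,15); ctrl.pause(.1)
for i in range(5):
    f=ctrl.sense()['wrist_force']; print(f.round(1)); ctrl.pause(.03)
x=30.
for i in range(5):
    x-=2; ctrl.move_l(hp(x,0,z),QH,20)
    f=[]
    for _ in range(3): f.append(ctrl.sense()['wrist_force']); ctrl.pause(.02)
    f=np.mean(f,0); S=ctrl.sense(); print(x,z,'act',((S['position']-O)@ex).round(2),S['position'][2].round(2),'F',(f@ex).round(1),(f@ey).round(1),f[2].round(1),S['time'])
    if f[2]>21: z+=.4; 
    elif f[2]<15.5: z-=.3
c=ctrl.calibration('wrist'); im=ctrl.get_image('wrist')[:,:,::-1]
cv2.imwrite('pics/w2.png',cv2.resize(im[220:420,220:440],None,fx=3,fy=3))
```

```text
[-6.8  4.1 16.7]
[-6.   2.7 17.9]
[-5.5  3.  16.1]
[-5.5  2.4 15.9]
[-5.1  3.2 16.2]
28.0 39.5 act 30.0 42.61 F -1.1 4.5 14.0 9.1417
26.0 39.2 act 29.84 42.67 F 1.4 4.2 12.4 9.4417
24.0 38.900000000000006 act 29.55 42.71 F 4.3 4.9 11.7 9.7417
22.0 38.60000000000001 act 28.98 42.76 F 6.3 4.2 11.1 10.0417
20.0 38.30000000000001 act 27.85 42.76 F 7.1 4.5 11.3 10.3417
```

View pics/w2.png

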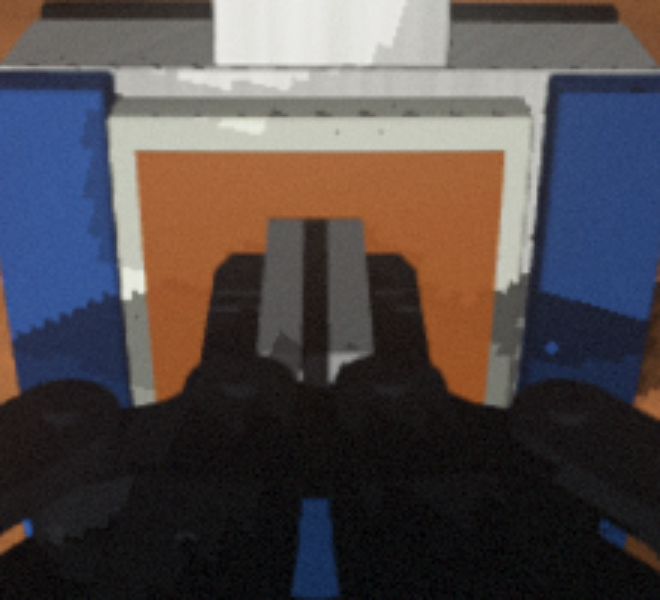

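```bash
cat >> h.py <<'E'
def drag(x,z,xend,target,dx,tmax,fxstop=None,v=25,hi=22.):
    t0=ctrl.sense()['time']; k=0; mx=0
    while x>xend:
        S=ctrl.sense(); f=S['wrist_force']
        if S['time']-t0>tmax: break
        f=[f]; ctrl.pause(.012); f.append(ctrl.sense()['wrist_force']); f=np.mean(f,0)
        mx=max(mx,f[2])
        e=target-f[2]; z-=np.clip(e*0.1,-.6,.35)
        if abs(e)<3.5: x-=dx
        ctrl.move_l(hp(x,0,z),QH,v)
        if k%6==0: print('cmd',round(x,1),round(z,2),'act',((S['position']-O)@ex).round(1),S['position'][2].round(2),'F',(f@ex).round(1),(f@ey).round(1),f[2].round(1),'t',round(S['time'],2))
        k+=1
        if fxstop and f@ex>fxstop: print('stop fx'); break
        if f[2]>hi: print('HIGH',f)
    print('end',x,z,'maxfz',mx,st(), 'hx',(ctrl.sense()['position']-O)@ex)
    return x,z
E
python3 - <<'E'
from h import *
drag(20.,38.3,5,16.5,1.0,3.5)
E
```

```text
cmd 20.0 37.95 act 27.9 42.76 F 7.6 4.7 11.3 t 10.39
cmd 15.0 36.44 act 26.4 42.62 F 10.4 6.9 15.1 t 11.94
cmd 9.0 36.06 act 21.1 42.55 F 10.6 8.1 16.1 t 13.49
end 8.0 36.04866901109413 maxfz 16.994768157379056 (14.0083, array([ 592.2 , -182.81,   42.55]), array([ 7.59, 12.1 , 15.88]), -0.004) hx 19.191075910300068
```

Run:
```python
from h import *
S=ctrl.sense(); d=S['position']-O; print(d@ex,d@ey,S['eef_rot'])
c=ctrl.calibration('wrist'); im=ctrl.get_image('wrist')[:,:,::-1]
cv2.imwrite('pics/w3.png',cv2.resize(im[220:420,220:440],None,fx=3,fy=3))
```

```text
19.191075910300068 -1.4016103868549585 [0.01056886 0.59683979 0.80226013 0.00701724]
```

View pics/w3.png

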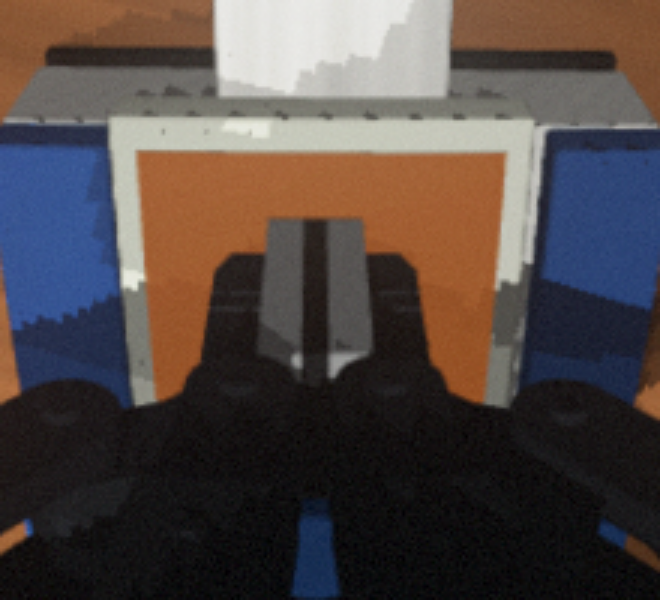

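```bash
cat >> h.py <<'E'
def drag2(x,y,z,xend,target,dx,tmax,fxstop=None,v=30,hi=21.):
    t0=ctrl.sense()['time']; k=0; mx=0
    while x>xend:
        S=ctrl.sense(); f=S['wrist_force']
        if S['time']-t0>tmax: break
        f=[f]; ctrl.pause(.012); f.append(ctrl.sense()['wrist_force']); f=np.mean(f,0)
        mx=max(mx,f[2])
        e=target-f[2]; z-=np.clip(e*0.1,-.6,.35); y+=np.clip(.06*(f@ey),-.3,.3)
        if abs(e)<3.5: x-=dx
        ctrl.move_l(hp(x,y,z),QH,v)
        d=S['position']-O
        if k%4==0: print('cmd',round(x,1),round(y,1),round(z,2),'act',(d@ex).round(1),(d@ey).round(1),S['position'][2].round(2),'F',(f@ex).round(1),(f@ey).round(1),f[2].round(1),'t',round(S['time'],2))
        k+=1
        if fxstop and f@ex>fxstop: print('stop fx'); break
        if f[2]>hi: print('HIGH',f)
    d=ctrl.sense()['position']-O
    print('end',x,y,z,'maxfz',mx,st(), 'hx',d@ex,d@ey)
    return x,y,z
E
python3 - <<'E'
from h import *
drag2(8.,0.,36.05,-10,16.5,1.8,3.)
E
```

```text
cmd 6.2 0.3 36.08 act 19.2 -1.4 42.56 F 10.7 8.5 16.8 t 14.06
cmd -1.0 1.4 36.19 act 11.1 -1.2 42.53 F 8.4 4.1 16.6 t 15.09
cmd -8.2 2.0 36.17 act 3.7 -1.2 42.54 F 7.9 2.5 16.3 t 16.12
end -10.0 2.094233199549181 36.14529683159775 maxfz 16.95124724952597 (16.6417, array([ 573.83, -188.07,   42.56]), array([ 5.97,  3.24, 16.1 ]), 0.002) hx 0.08423043608149511 -1.2442252630795152
```

Run:
```python
from h import *
x,y,z=drag2(-10.,2.1,36.15,-45,16,2.8,6.)
x,y,z=drag2(x,y,z,-85,14,2.8,6.)
c=ctrl.calibration('wrist'); im=ctrl.get_image('wrist')[:,:,::-1]
cv2.imwrite('pics/w4.png',im)
```

```text
cmd -12.8 2.2 36.18 act 0.1 -1.2 42.56 F 7.2 1.7 16.3 t 16.64
cmd -24.0 2.4 36.29 act -11.4 -1.3 42.52 F 7.3 1.2 16.7 t 17.68
cmd -35.2 2.4 36.89 act -24.9 -1.0 42.42 F 3.5 0.5 18.6 t 18.71
cmd -46.4 2.3 37.51 act -36.9 -0.7 42.47 F 3.3 0.0 17.0 t 19.74
end -46.39999999999999 2.347198595500839 37.50974966138299 maxfz 18.599772944152782 (20.0, array([ 535.37, -198.82,   42.47]), array([ 2.83,  0.88, 16.16]), 0.002) hx -39.84697881008332 -0.6534809080548266
cmd -49.2 2.3 37.76 act -39.8 -0.7 42.47 F 2.8 -0.2 16.5 t 20.0
cmd -60.4 2.3 38.39 act -51.9 -0.3 42.56 F 2.5 0.2 14.2 t 21.03
cmd -71.6 2.3 38.67 act -63.3 -0.4 42.58 F 2.6 -0.0 14.9 t 22.07
cmd -82.8 2.1 38.71 act -74.5 -0.5 42.55 F 2.8 -0.8 14.6 t 23.1
end -85.59999999999995 2.0814193452624874 38.804519100564576 maxfz 16.96874984204609 (23.6167, array([ 496.6 , -210.16,   42.57]), array([ 2.71,  0.19, 14.56]), -0.002) hx -80.24607717773493 -0.54182596281074
```

View pics/w4.png

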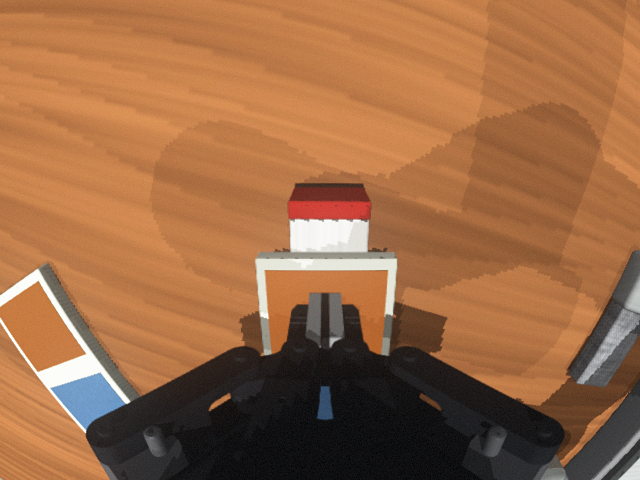

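Run:
```python
from h import *
x,y,z=drag2(-85.6,2.1,38.8,-96,12.5,2.5,4.,fxstop=7)
x,y,z=drag2(x,y,z,-112,12,1.5,5.,fxstop=7)
c=ctrl.calibration('wrist'); im=ctrl.get_image('wrist')[:,:,::-1]
cv2.imwrite('pics/w5.png',im)
```

```text
cmd -88.1 2.1 38.97 act -80.2 -0.6 42.56 F 2.6 -0.5 14.2 t 23.67
cmd -98.1 2.0 39.31 act -90.6 -0.5 42.61 F 1.8 -0.3 13.2 t 24.7
end -98.1 2.0026629278776698 39.30590137178957 maxfz 14.241309678347793 (24.9583, array([ 484.11, -213.74,   42.59]), array([ 2.06,  0.22, 13.03]), -0.006) hx -93.23202505869585 -0.44509651246110504
cmd -99.6 2.0 39.44 act -93.2 -0.4 42.59 F 2.1 0.1 13.4 t 24.96
cmd -105.6 2.0 39.03 act -96.5 -0.9 42.76 F 7.4 1.3 10.2 t 25.99
stop fx
end -105.6 2.0217419909375267 39.031891073606026 maxfz 13.380276336453129 (26.25, array([ 480.25, -215.49,   42.77]), array([ 8.18,  3.34, 10.94]), 0.001) hx -97.43224350755666 -1.024898703320199
```

View pics/w5.png

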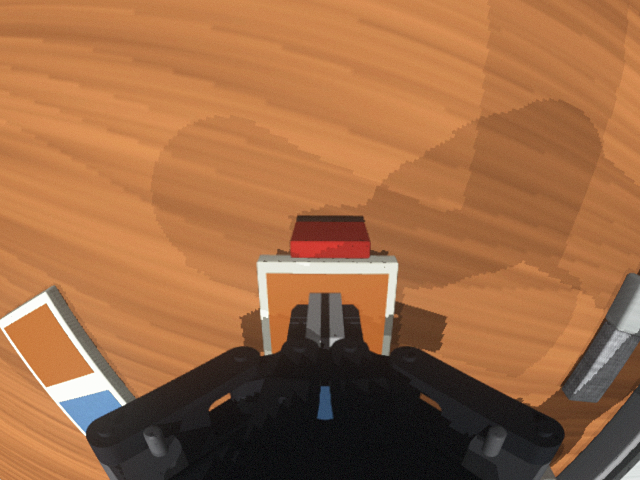

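Run:
```python
from h import *
ctrl.move_l(hp(-99,0,47),QH,40)
ctrl.move_l(hp(-65,0,130),QH,200)
ctrl.grip(1.0,30); ctrl.pause(.1); print(st())
c=ctrl.calibration('wrist'); im=ctrl.get_image('wrist')[:,:,::-1]
t=ctrl.get_image('top')[:,:,::-1]; cv2.imwrite('pics/t6.png',t)
cv2.imwrite('pics/w6.png',im)
m=im.copy()
for a,b in [(-10,30),(-10,-30),(-120,30),(-120,-30)]:
    u,v=proj(c,hp(a,b,43),True); print(a,b,u,v); cv2.circle(m,(int(round(u)),int(round(v))),2,(0,255,0),-1)
cv2.imwrite('pics/w6m.png',m)
```

```text
(28.2, array([ 511.08, -205.31,  130.05]), array([ 0.19,  0.14, -0.64]), 0.996)
-10 30 368.0696997475816 316.7505677059055
-10 -30 283.825127177053 316.83743166647696
-120 30 374.7137522819675 160.01037880830745
-120 -30 277.32895605964086 160.02640372654133
```

View pics/w6m.png

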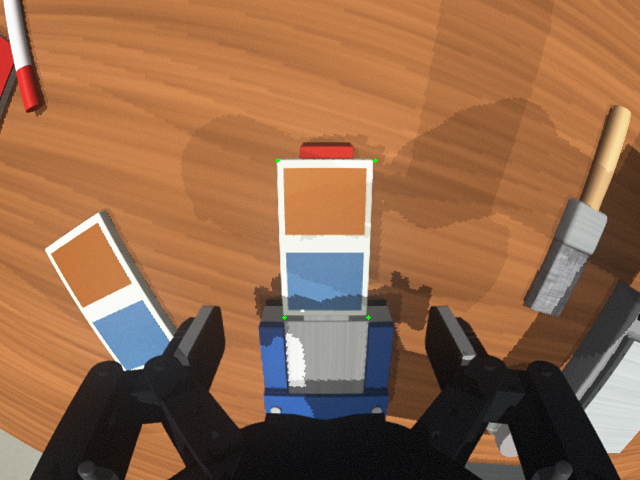

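Run:
```python
from h import *
ctrl.move_l(hp(-65,-1,45),QH,150)
ctrl.move_l(hp(-65,-1,13),QH,80); ctrl.pause(.1); print(st())
ctrl.grip(0.0,25); print(st())
ctrl.move_l(hp(-65,-1,18),QH,30); ctrl.pause(.1); print(st())
c=ctrl.calibration('wrist'); im=ctrl.get_image('wrist')[:,:,::-1]
cv2.imwrite('pics/w7.png',im); cv2.imwrite('pics/s7.png',cv2.resize(ctrl.get_image('scene')[100:300,180:400,::-1],None,fx=3,fy=3))
```

```text
(29.6667, array([ 511.87, -206.34,   13.57]), array([-0.13, -0.41,  0.12]), 1.004)
(30.0167, array([ 511.67, -206.3 ,   13.48]), array([0.22, 0.04, 3.29]), 0.695)
(30.4333, array([ 511.54, -206.25,   17.95]), array([ 1.12,  0.46, -0.15]), 0.699)
```

View pics/w7.png

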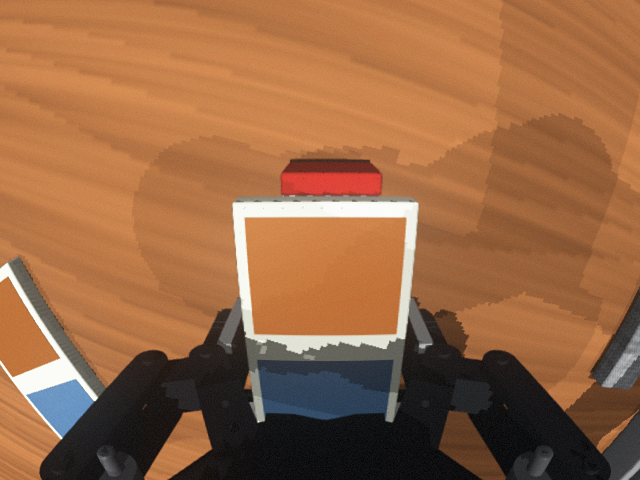

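View pics/s7.png

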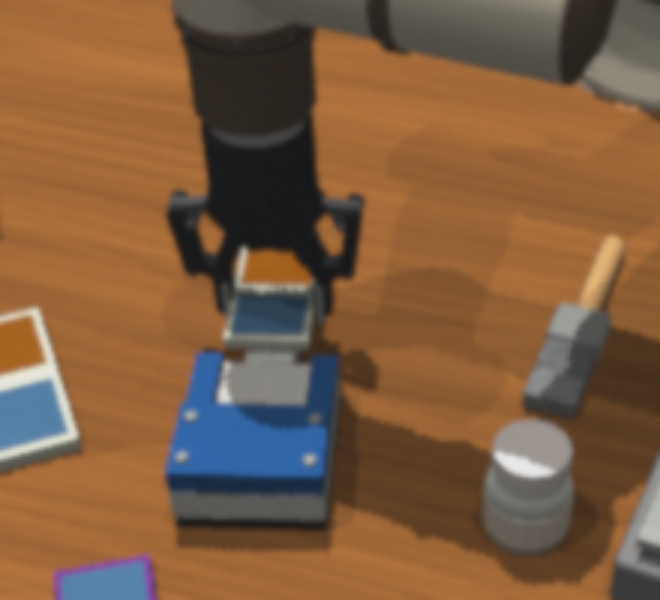

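The tile came up level, but at this grip height the fingertips reach below the tile and would hit the pan. I'll set it back and take it again with just the fingertips, after measuring how far the tips reach at this opening.

Run:
```python
from h import *
ctrl.move_l(hp(-65,-1,12.8),QH,30); print(st())
ctrl.grip(0.78,25); print(st())
ctrl.move_l(hp(-65,-1,75),QH,150)
ctrl.grip(0.70); ctrl.pause(.1); S=ctrl.sense(); print(st())
c=ctrl.calibration('wrist'); im=ctrl.get_image('wrist')[:,:,::-1]
Rt=quat(S['eef_rot']); q=Rt.inv()*quat(c['orientation']); print('cam in tool',Rt.inv().apply(c['eye']-S['position']),q.as_quat())
np.savez('w8.npz',eye=c['eye'],orientation=c['orientation'],pos=S['position'],rot=S['eef_rot'],op=S['opening'])
cv2.imwrite('pics/w8.png',im)
cv2.imwrite('pics/w8c.png',cv2.resize(im[250:450,200:460],None,fx=3,fy=3))
cv2.imwrite('pics/w6c.png',cv2.resize(cv2.imread('pics/w6.png')[280:430,150:500],None,fx=2.2,fy=2.2))
```

```text
(30.8583, array([ 511.64, -206.37,   13.41]), array([-0.57,  2.12,  4.52]), 0.696)
(31.1, array([ 510.81, -206.28,   12.38]), array([ 0.05, -0.03,  0.25]), 0.781)
(32.0083, array([ 510.96, -206.21,   74.22]), array([-0.9 , -0.64, -0.04]), 0.704)
cam in tool [  -0.83436882  -81.59241473 -140.76118932] [-9.86814747e-01 -3.31974092e-04 -1.14340949e-04 -1.61853429e-01]
```

View pics/w8c.png

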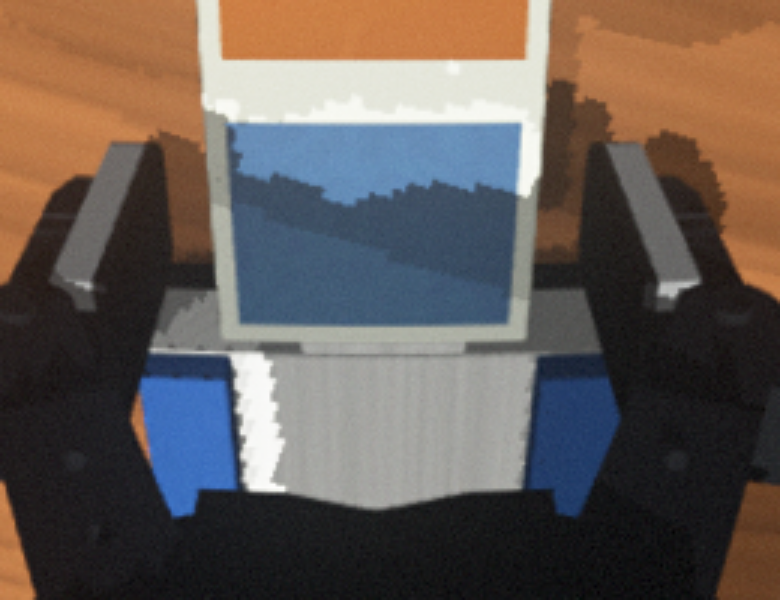

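View pics/w6c.png

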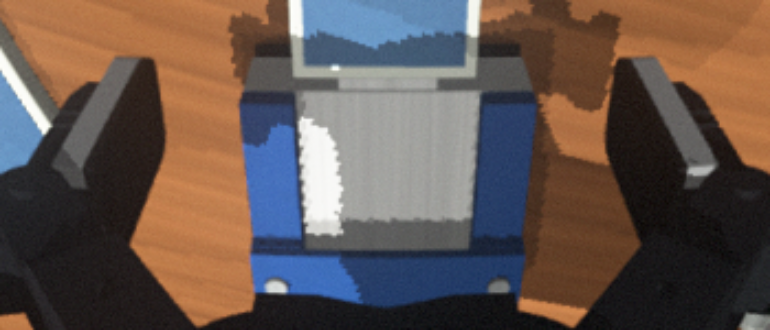

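Run:
```python
from h import *
c0=ctrl.calibration('wrist')
Rt=R.from_quat([0,0,0,1]); 
cam=np.array([-.834,-81.59,-140.76]); q=R.from_quat([-9.86814747e-01,-3.31974092e-04,-1.14340949e-04,-1.61853429e-01])
def loc(u,v,y=-11):
    c=dict(c0); c['orientation']=np.array([q.as_quat()[3],*q.as_quat()[:3]]); c['eye']=cam
    d=ray(c,u,v,True); return cam+d*(y-cam[1])/d[1]
for n,u,v in [('0.70 L',200+148/3,250+143/3),('0.70 R',200+605/3,250+143/3),('open L',150+157/2.2,280+58/2.2),('open R',150+615/2.2,280+58/2.2)]:
    print(n,loc(u,v).round(1),loc(u,v+1).round(1))
# shut, w2 (crop3 off 220,220)
print('shut',loc(220+303/3,220+218/3).round(1),loc(220+327/3,220+218/3).round(1))
```

```text
0.70 L [-31.6 -11.   -8.4] [-31.4 -11.   -9.2]
0.70 R [ 30.5 -11.   -8.5] [ 30.3 -11.   -9.3]
open L [-41.5 -11.  -16.3] [-41.3 -11.  -17.1]
open R [ 40.3 -11.  -16.4] [ 40.1 -11.  -17.2]
shut [ -2.4 -11.   -3.2] [  0.9 -11.   -3.2]
```

Run:
```python
from h import *
ctrl.grip(0.80,30)
ctrl.move_l(hp(-65,-1,30.3),QH,120); ctrl.pause(.1); print(st())
ctrl.grip(0.0,30); print(st())
ctrl.move_l(hp(-65,-1,36),QH,30); ctrl.pause(.1); print(st())
im=ctrl.get_image('wrist')[:,:,::-1]
cv2.imwrite('pics/w9.png',im)
```

```text
(32.9333, array([ 512.12, -206.41,   31.15]), array([ 1.05, -0.43,  0.56]), 0.8)
(33.1667, array([ 512.16, -206.4 ,   31.43]), array([-0.19,  1.35,  4.1 ]), 0.693)
(33.6083, array([ 510.89, -206.24,   35.85]), array([ 1.09, -0.35,  1.12]), 0.687)
```

View pics/w9.png

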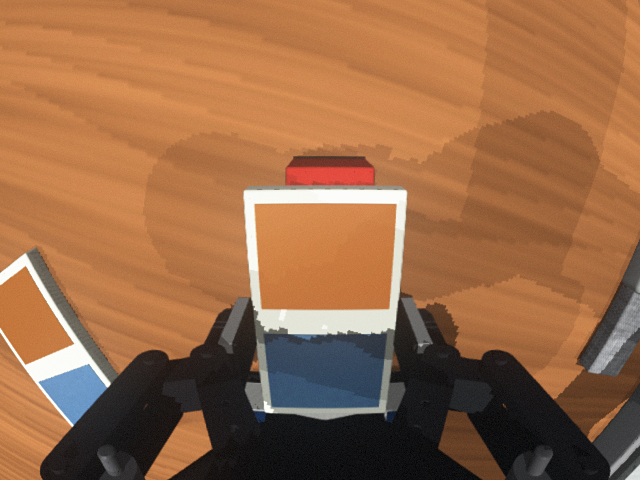

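Run:
```python
from h import *
ctrl.move_l(hp(-65,-1,140),QH,100)
QP=down(85.0)
ctrl.move_l([602,181,140],QP,150); ctrl.pause(.2); print(st())
im=ctrl.get_image('wrist')[:,:,::-1]; cv2.imwrite('pics/w10.png',im)
cv2.imwrite('pics/s10.png',ctrl.get_image('scene')[:,:,::-1])
```

```text
(37.85, array([601.99, 180.75, 140.04]), array([ 0.18, -1.15, -2.21]), 0.691)
```

View pics/w10.png

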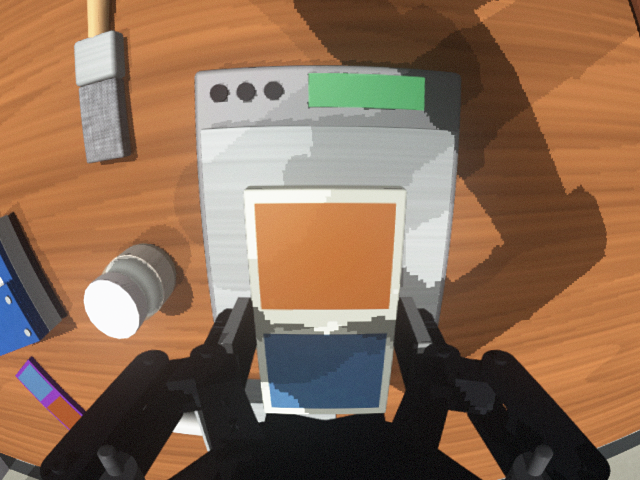

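View pics/s10.png

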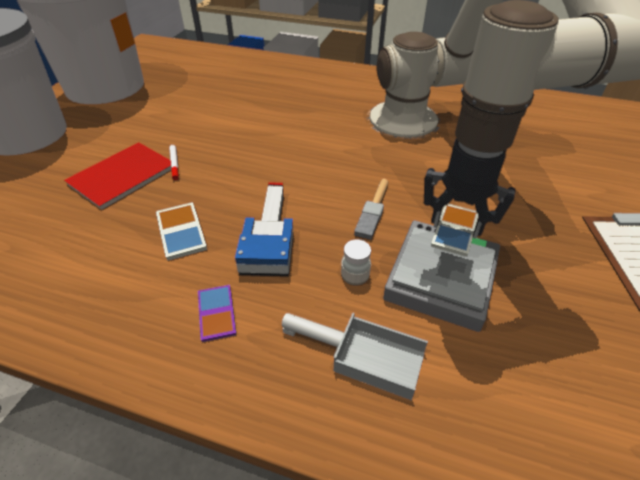

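Run:
```python
from h import *
c=ctrl.calibration('wrist')
a,b=onz(c,201,128,56,True),onz(c,457,128,56,True); print('front edge',a,b,np.linalg.norm(a-b),(a+b)/2+75*np.array([np.cos(np.radians(-5)),np.sin(np.radians(-5)),0]))
QP=down(85.0)
ctrl.move_l([602,181,62],QP,80); ctrl.move_l([602,181,56.5],QP,20); ctrl.pause(.15)
S=ctrl.sense(); b0=S['wrist_force'][2]; print(st())
z=56.5
while z>49:
    z-=.5; ctrl.move_l([602,181,z],QP,15); f=ctrl.sense()['wrist_force']; print(z,f.round(1),ctrl.sense()['position'].round(2))
    if f[2]-b0>3: break
cv2.imwrite('pics/w11.png',ctrl.get_image('wrist')[:,:,::-1])
```

```text
front edge [518.68494354 110.88255716  56.        ] [532.27392529 268.99901106  56.        ] 158.69931764037852 [600.19403677 183.4041034   56.        ]
(39.65, array([602.09, 181.05,  56.57]), array([ 0.33, -0.51, -1.45]), 0.692)
56.0 [-0.6  0.1 -1.3] [602. 181.  56.]
55.5 [ 0.6 -0.4 -1. ] [601.95 180.99  55.45]
55.0 [-0.6  0.4 -1.3] [601.97 180.96  54.95]
54.5 [ 0.   0.8 -1. ] [601.96 181.01  54.46]
54.0 [ 1.2 -0.7 -2.1] [601.98 180.96  53.94]
53.5 [-0.8  0.2  0.1] [602.1  181.03  53.59]
53.0 [-1.3  0.3  2.3] [602.18 181.08  53.58]
```

View pics/w11.png

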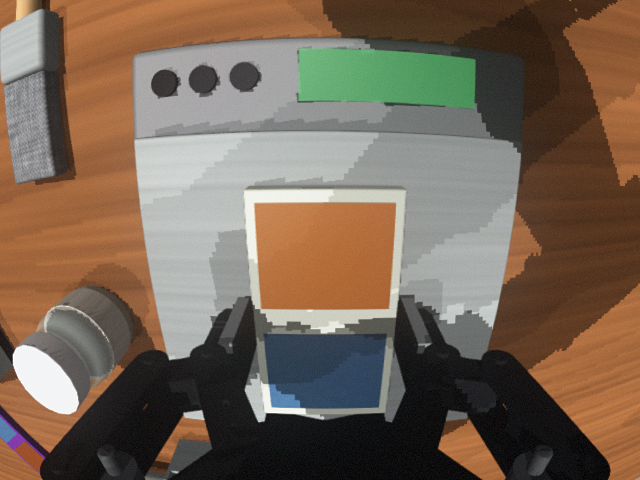

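Run:
```python
from h import *
QP=down(85.0)
ctrl.move_l([602,181,53.4],QP,15)
ctrl.grip(0.85); print(st())
ctrl.move_l([602,181,75],QP,40); ctrl.move_l([602,181,200],QP,150)
ctrl.reach([430,20,260],QP); ctrl.pause(.2); print(st())
for n in('top','scene'): cv2.imwrite(f'pics/{n}12.png',ctrl.get_image(n)[:,:,::-1])
```

```text
(41.9917, array([601.91, 180.96,  53.06]), array([-0.81,  0.77, -0.31]), 0.848)
(44.825, array([430.79,  20.67, 259.31]), array([-0.37,  0.4 , -0.33]), 0.85)
```

View pics/top12.png

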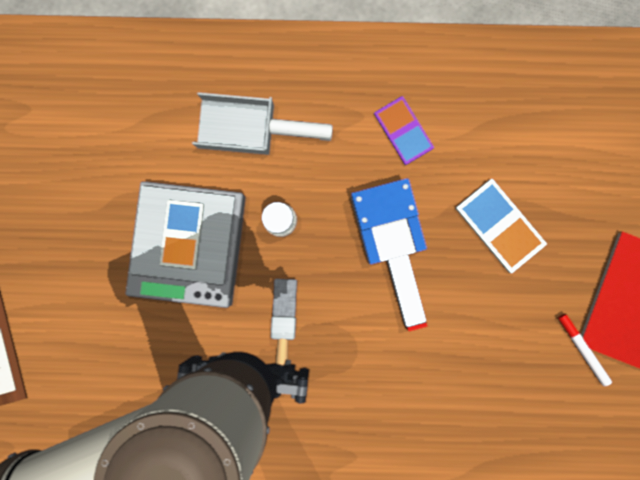

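View pics/scene12.png

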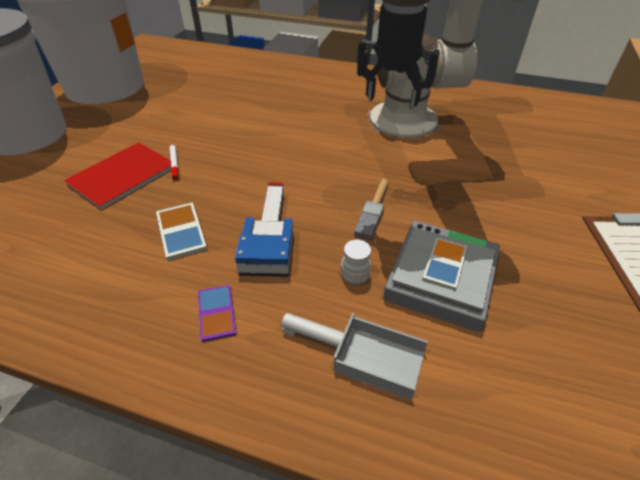

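The tile lies flat at (182,234) in the top view, and the pan centre is at about (183,235). The jar, brush and scoop are where they were, and the arm is clear.

Run:
```python
from h import *
ctrl.sign_off(); print(st())
```

```text
the job is handed in; nothing more can be done
the job is handed in; nothing more can be done
```

The test tile is lying flat in the middle of the scale's pan, and I handed the job in after about 45 s of robot time.

- **Drawing out:** I pressed the tile with shut fingers at about 12 to 19 N, the highest reading being 18.6 N. I drew it about 127 mm, until the pull force rose and the wrist picture showed its front edge against the red lip. The finger did not visibly slip.
- **Grip:** My first grip was too low: the fingertips reached below the tile and would have hit the pan. I had lifted it about 5 mm, so I set it back on the slide and took it again with only the fingertips, at 30 N.
- **Placing:** The tile met the pan at the expected height with about 3.5 N, and I released it there without a drop.
- **Last checks:** In the top view the tile's centre is within about 1 to 2 px of the pan's centre. The jar, brush and scoop look unmoved, and the gripper was clear and touching nothing.
- **Disagreement:** The scene and top cameras differed by about 4 mm. The wrist view agreed with the top view to 1 mm on the holder and 2 to 3 mm on the pan, so the tile may be off centre by that much.

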